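# Unclamp a slide carrier and hold it up to the inspection camera

## Robot

A 7-joint arm with a two-finger parallel gripper is mounted at the origin on the work surface. World frame = base frame: x ahead of the robot, y to its left, z up, the work surface at z = 0. Lengths are in m, angles in rad, forces in N, time in s.
With the tool pointing down it reaches from about 0.425 to 0.95 m from the base axis. Payload 4.7 kg.
Tool frame: the origin (TCP) lies at the very end of the fingers, on their centre line; the grasp point (between the pads) lies 19 mm behind it; z points along the fingers, y is the direction in which the jaws open and shut (so a half turn about z gives the same grasp; the last joint's range is limited). The gripper opens to 85 mm and grips with 20 to 120 N. Pads are 22 mm wide; open, the fingers measure 114 mm over their backs; the gripper's body (76 mm by 85 mm) begins 54 mm behind the grasp point. The pads swing forward as they close: fully open they stand 13 mm farther back than shut.
Start: joints at [1.163, 0.469, -0.049, 1.532, 0.024, 1.141, -0.082], TCP at [0.25, -0.627, 0.231] pointing down, gripper open.
Joint ranges: [-2.59, 2.59], [-0.33, 1.99], [-1.39, 1.29], [0.1, 2.45], [-1.04, 4.18], [0.21, 1.99], [-2.66, 2.66]. Speed limits (rad/s): [2.57, 2.57, 3.14, 3.14, 3.14, 3.14, 3.14].

## Interface

Orientations are given as a unit quaternion [x, y, z, w].
In Python, from station import arm gives the robot as it stands.
- The arm moves only by the tool arm_command, never from a script. Its arguments are lists of equal length, an entry for each row: "rot": the turn, a rotation vector about the tool's x, y, z in rad, a list of three; "delta_pos": the shift along the tool's x, y, z in mm, a list of three; "grip": the opening, from 0 (shut) to 1 (fully open). A call has exactly 8 rows; each row shifts and turns the commanded pose from where the row before left it, along the tool's axes as they then stand; what a row does not reach is not made up. A row lasts 1/8 s, in which the tool goes at most 62.5 mm and 10.7 degrees, less where a joint would pass 70% of its speed; a pose out of reach is approached as far as the arm can. A call is refused whole if a number of a shift passes 62.5 or a number of a turn 0.188, either way. A call with a gripper value outside its range is refused whole. The fingers move at their own pace and stop on an object; "force" is the grip in N (left out, the last holds). Time passes only in rows, so rows that do not move let the fingers close, or fill a call up. It gives the time, the measured TCP pose, the force and the opening at its end, in the units of the state.
- arm.get_state(): the state, without advancing time (a new reading comes with each control period).
- arm.grab_frame(name): name is "scene" or "top" or "wrist"; returns the picture (400x640x3 uint8, blue, green, red); there is no depth.
- arm.camera_model(name): a dict with "fovy" (degrees; the focal length in pixels is half the picture's height over the tangent of half this angle, whatever the lens; pixels are square), "cx", "cy" (the principal point, pixels), "dist_coeffs" ([k1, k2, p1, p2, k3] as OpenCV has them; the pictures are not rectified), "extrinsics" (4x4, takes a point from world to camera coordinates). Camera axes: x right, y up, looking along -z (the intrinsics and any distortion apply to the point x, -y, -z); pixel columns grow to the right and rows downward; lengths in m; the calibration is good to about 2 mm. A picture is of the moment at which its call begins: read the wrist's pose just before it. camera_model takes no time and is no camera call; for the wrist camera it gives the pose at the moment of the call.
- arm.finish_job(): hands the job in, once; it reports no verdict.
Trained networks look in the newest picture that a camera, given by its name, has taken for a name from the list of things; names that differ only in an ending like _2 or _b are one class to them, and where a whole thing is asked for, a point or a joint stands for the part that bears it (a point fixed in the world has none). Each returns a list of dicts, best first, with "p" (0 to 1); they miss things now and then, are a little off and sometimes report something else, mostly with a low value. They report only what shows in the picture. A call takes as long as a camera call. They do not tell look-alikes from the thing itself.
- arm.outline_of(thing, camera): "pixels" (400x640 bool, what is visible of it) and "centre" ([column, row] in pixels, amid what is visible of it).
The state is a dict: "t": time; "joint_positions": joint angles; "joint_velocities": joint speeds; "effort": joint torques, N m; "eef_pos": TCP position; "orientation": TCP orientation; "contact_force": force on the tool from outside, world axes, zero at the start; "moment": the same for the moment, N m; "width": finger opening in m.
Only numpy, scipy, OpenCV 4.12 (cv2) and the standard library are available. Lean on these libraries where they do the work, as an engineer would, in place of code of your own. Each camera call takes 0.05 s, during which the arm holds its last target.

## Task

Wind the handwheel of the clamping stage counterclockwise until its black jaw is fully back against the stop, then lift the orange slide carrier out of the stage and hold it in the air at the inspection camera's focus point: glass centred on the line of sight 130 mm out from the lens, underside facing squarely into the lens, long side level across the view. Finish while still holding it there, steady; do not touch the camera or disturb the other things on the bench.

Things in the scene. Friction and masses are not known exactly. Their poses are not given: they have to be found in the camera images.
- stage: Low clamping stage fixed to the bench, dark base plate 300 x 100 x 12 mm. Origin on the bench, z up; its x runs from the carrier's end to the handwheel's. The carrier lies at local x -0.105 to -0.005 on a pedestal 36 mm wide, top 40 mm above the bench, so its long sides overhang 10 mm each. A fixed end block 52 mm high, 50 wide, stands at local x -0.123 to -0.108.
- jaw (a joint): Black retaining jaw, slides along the stage's x (m): 0 closed, 0.024 fully open at its red stop bar. 46 mm wide, top 70 mm above the bench; closed, its lip covers the carrier's last 12 mm (from local x -0.017); fully open it spans local x 0.007 to 0.041. Moved only by the handwheel, 2.4 mm per rad. Starts 0 to 6 mm open, still over the carrier.
- handwheel (a joint): Handwheel, vertical axis (rad): counterclockwise seen from above is positive and opens the jaw; 0 jaw closed, 10.0 (1.6 turns) jaw fully open, where the wheel stops firmly. Starts between 0 and 2.5. Turns with about 1 to 3 N at the handle and stays where it is left.
- wheel_axis (a point): Point on the handwheel's vertical axis, 96 mm above the bench, the same height as grip_mid; local x 0.092 of the stage. The wheel is a 92 mm aluminium disc whose top is 70 mm above the bench.
- grip_mid (a point): Middle of the handwheel's upright red handle: cylinder 14 mm in diameter, 50 mm tall (71 to 121 mm above the bench), 36 mm from the wheel's axis, free to spin about itself, so a gripper may hold it without turning while it follows the circle. At joint value 0 it lies toward the stage's +x from the axis.
- carrier: Orange slide carrier: flat rectangular frame 100 (its x) x 56 (its y) x 16 mm (its z), about 110 g, a glass slide set in its middle. Origin: centre of its underside, at the start on the stage, 40 mm above the bench; z out of its upper face. Its x starts roughly along the stage's x. Best gripped across its 56 mm width.
- carrier_mid (a point): Centre of the orange carrier, 8 mm above the centre of its underside; axes as the carrier's.
- camera: Inspection camera fixed to the bench: dark 130 x 100 mm foot, white box, black lens tube with white ring light (58 mm), leaning 30 degrees from vertical toward its local -x (roughly toward the robot), looking upward. Origin on the bench, z up; the foot lies at local x 0.07 to 0.20, the focus point at local (0.03, 0, 0.235).
- lens (a point): Centre of the camera lens's front face; local (0.095, 0, 0.122) of the camera.
- focus (a point): Focus point of the camera in the air, 130 mm out of the lens along its line of sight, 235 mm above the bench. Its z axis is the line of sight, pointing out of the lens (upward, leaning 30 degrees); its x axis is level, across the camera's view.
- spare_carrier: Spare slide carrier, same shape as the orange one but grey (100 x 56 x 16 mm), lying flat on the bench; leave alone. Origin: centre of underside.
- bottle: White bottle with blue cap, 60 mm diameter, 130 mm tall; leave alone. Origin: centre of underside.
- jar: Amber jar with blue cap, 68 mm diameter, 85 mm tall; leave alone. Origin: centre of underside.
- tip_box: Blue box with clear cover, 85 x 120 x 67 mm; leave alone. Origin: centre of underside.
- dishes: Stack of three clear dishes, 60 mm diameter, 41 mm tall; leave alone. Origin: centre of underside.
- tube_rack: Green rack with capped tubes, 60 x 150 mm, 77 mm tall; leave alone. Origin: centre of underside.
- screwdriver: Screwdriver about 160 mm long lying on the bench; leave alone. Origin: under its middle.
There are look-alikes about, which are no part of the job. There is more than one size of the carrier; the one meant has the size given above.

How it is judged:
By the outcome, as a careful person would: the job done as asked, in the order asked, and still so for the second after the job is handed in, while the arm keeps its last pose, push and grip.
It also fails if it takes over 67 s, if anything falls off the work surface, if the arm or the gripper's body presses on something with over 40 N, if the wrist force passes 120 N, or if a joint passes its speed limit or range.

## Working session

There is one attempt and no reset: what is moved stays moved. The work goes in short steps, Python scripts to look and compute and a tool call to move; the robot and the scene stay as the last step left them, time stands still between calls to the robot, and variables do not carry over. Pictures are saved under pics/ and viewed, and the job is handed in when it is done.

Besides the shell and the picture viewer there is one more tool, called by a JSON object that holds its "fn" and its "kwargs". arm_command: Moves the arm, as the interface text tells. Its arguments: {"type":"object","properties":{"rot":{"type":"array","items":{"type":"array","items":{"type":"number"}}},"delta_pos":{"type":"array","items":{"type":"array","items":{"type":"number"}}},"grip":{"type":"array","items":{"type":"number"}},"force":{"type":"number"}},"required":["rot","delta_pos","grip"]}

```bash
ls; mkdir -p pics; python3 - <<'E'
from station import arm
import cv2,numpy as np
print(arm.get_state())
for n in ["scene","top","wrist"]:
    m=arm.camera_model(n); print(n,m)
    cv2.imwrite(f"pics/{n}0.png",arm.grab_frame(n))
E
```

```text
pics
{'t': 0.0, 'joint_positions': array([ 1.16310211,  0.46945565, -0.04859083,  1.53374804,  0.02407747,
        1.14098531, -0.08228531]), 'joint_velocities': array([-1.24519443e-03,  2.22987424e-03, -9.21982079e-05,  4.97489551e-04,
        9.94665981e-04, -4.88705564e-04, -5.23005146e-04]), 'effort': array([ 8.85403665e-05, -5.10300815e+01, -4.60863335e-02, -2.37708092e+01,
        1.08057671e-02,  7.64699362e-03,  8.70024735e-06]), 'eef_pos': array([ 0.24940248, -0.62657959,  0.23022891]), 'orientation': array([ 9.82114180e-01,  1.88283633e-01, -2.17167916e-04, -9.82111938e-04]), 'contact_force': array([ 0.34798865, -0.74280839,  0.02757558]), 'moment': array([-0.03899946, -0.01472068,  0.02839336]), 'width': 0.08527484135812326}
scene {'fovy': 51.53361738824621, 'cx': 322.0582356885212, 'cy': 197.39612871072677, 'dist_coeffs': array([-0.01427798,  0.        ,  0.        ,  0.        ,  0.        ]), 'extrinsics': array([[ 0.79183199,  0.61038653,  0.02074586, -0.42364821],
       [-0.41858435,  0.51765198,  0.74620611,  0.10849749],
       [ 0.44473502, -0.59955376,  0.6653916
[... 245 characters left out ...]
   ]), 'extrinsics': array([[-0.01816645, -0.99982924, -0.00338631,  0.03175867],
       [ 0.99653691, -0.01838129,  0.08109449, -0.52702247],
       [-0.08114289, -0.00190138,  0.99670067, -1.80260587],
       [ 0.        ,  0.        ,  0.        ,  1.        ]])}
wrist {'fovy': 59.260084020979455, 'cx': 320.5513076992376, 'cy': 209.1761463275437, 'dist_coeffs': array([-0.01095617,  0.        ,  0.        ,  0.        ,  0.        ]), 'extrinsics': array([[ 0.36991166, -0.92906615, -0.00120439, -0.67394165],
       [ 0.88359807,  0.35220834, -0.30855102,  0.0412434 ],
       [ 0.2870885 ,  0.11307242,  0.95120703, -0.38057684],
       [ 0.        ,  0.        ,  0.        ,  1.        ]])}
```

View pics/scene0.png

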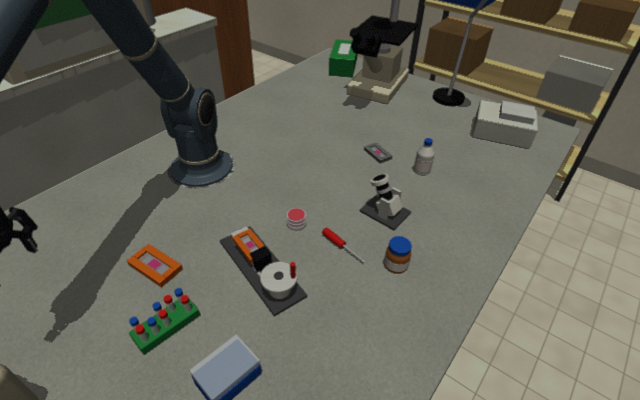

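View pics/top0.png

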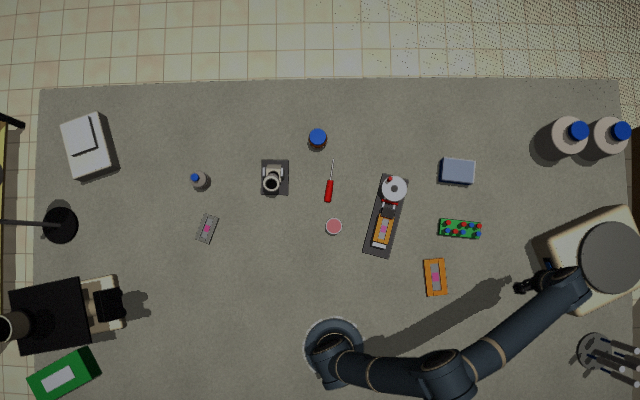

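View pics/wrist0.png

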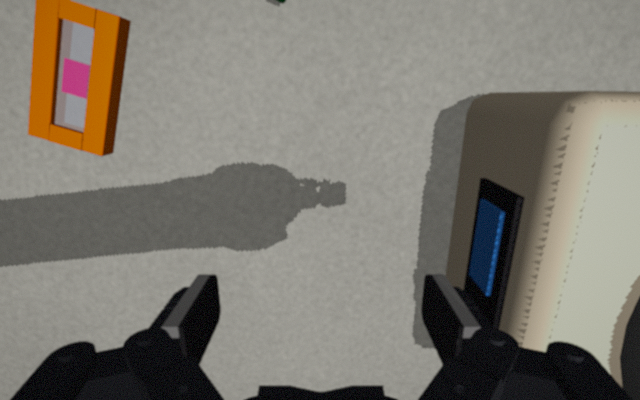

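```bash
cat > h.py <<'E'
import numpy as np, cv2
from scipy.spatial.transform import Rotation as R
from station import arm
def K(m):
    f=200/np.tan(np.radians(m['fovy']/2)); return np.array([[f,0,m['cx']],[0,f,m['cy']],[0,0,1.]])
F=np.diag([1,-1,-1.])
def proj(m,P):
    E=m['extrinsics']; c=(np.atleast_2d(P)@E[:3,:3].T+E[:3,3])@F
    return cv2.projectPoints(c.reshape(-1,1,3),np.zeros(3),np.zeros(3),K(m),np.array(m['dist_coeffs']))[0][:,0]
def ray(m,uv,z):
    E=m['extrinsics']; u=cv2.undistortPoints(np.float64(uv).reshape(-1,1,2),K(m),np.array(m['dist_coeffs']))[:,0]
    d=np.c_[u,np.ones(len(u))]@F@E[:3,:3]; o=-E[:3,:3].T@E[:3,3]
    return o+d*((np.reshape(z,(-1,1))-o[2])/d[:,2:])
E
python3 - <<'E'
from h import *
import time
for cam in ["top","scene"]:
    m=arm.camera_model(cam); arm.grab_frame(cam)
    for n,z in [("stage",.006),("carrier",.056),("handwheel",.07),("grip_mid",.096),("jaw",.07),("camera",.05),("spare_carrier",.016),("bottle",.1),("jar",.06),("tip_box",.06),("dishes",.04),("tube_rack",.06),("screwdriver",.01)]:
        for d in arm.outline_of(n,cam)[:3]:
            if d['p']>.3: print(cam,n,round(d['p'],2),np.round(d['centre']),d['pixels'].sum(),np.round(ray(m,[d['centre']],z)[0],3))
print(arm.get_state()['t'])
E
```

```text
top stage 0.84 [385. 210.] 1796 [ 0.5   -0.195  0.006]
top carrier 0.84 [382. 233.] 387 [ 0.414 -0.177  0.056]
top carrier 0.59 [434. 276.] 825 [ 0.256 -0.356  0.056]
top handwheel 0.76 [394. 188.] 542 [ 0.572 -0.222  0.07 ]
top handwheel 0.51 [385. 229.] 397 [ 0.427 -0.186  0.07 ]
top jaw 0.56 [386. 212.] 111 [ 0.485 -0.191  0.07 ]
top camera 0.62 [278. 177.] 943 [0.621 0.191 0.05 ]
top spare_carrier 0.92 [207. 226.] 480 [0.452 0.456 0.016]
top spare_carrier 0.6 [335. 224.] 219 [ 0.451 -0.009  0.016]
top spare_carrier 0.49 [276. 177.] 961 [0.625 0.204 0.016]
top bottle 0.81 [199. 180.] 247 [0.609 0.466 0.1  ]
top jar 0.69 [313. 140.] 323 [0.75  0.064 0.06 ]
top tip_box 0.94 [458. 170.] 908 [ 0.635 -0.457  0.06 ]
top dishes 0.53 [334. 225.] 190 [ 0.445 -0.007  0.04 ]
top tube_rack 0.84 [456. 229.] 738 [ 0.423 -0.443  0.06 ]
top tube_rack 0.63 [385. 209.] 1695 [ 0.498 -0.19   0.06 ]
top screwdriver 0.6 [324. 192.] 130 [0.567 0.025 0.01 ]
scene stage 0.97 [271. 275.] 3163 [ 0.516 -0.199  0.006]
scene carrier 0.88 [247. 244.] 534 [ 0.425 -0.19   0.056]
scene carrier 0.77 [154. 266.] 1289 [ 0.294 -0.391  0.056]
scene handwheel 0.63 [277. 276.] 953 [ 0.567 -0.226  0.07 ]
scene jaw 0.56 [263. 256.] 358 [ 0.496 -0.202  0.07 ]
scene camera 0.72 [388. 203.] 1534 [0.636 0.198 0.05 ]
scene spare_carrier 0.61 [381. 156.] 336 [0.469 0.435 0.016]
scene spare_carrier 0.45 [250. 245.] 497 [ 0.403 -0.164  0.016]
scene bottle 0.7 [425. 158.] 548 [0.641 0.411 0.1  ]
scene jar 0.58 [397. 251.] 764 [0.756 0.038 0.06 ]
scene tip_box 0.79 [226. 371.] 3014 [ 0.643 -0.468  0.06 ]
scene dishes 0.74 [223. 370.] 2917 [ 0.628 -0.465  0.04 ]
scene dishes 0.71 [297. 217.] 430 [ 0.451 -0.013  0.04 ]
scene tube_rack 0.73 [164. 325.] 2253 [ 0.456 -0.48   0.06 ]
scene screwdriver 0.71 [337. 240.] 285 [0.583 0.008 0.01 ]
1.55
```

```bash
cat >> h.py <<'E'
def tool_R(yaw):  # tool down, tool x at yaw
    c,s=np.cos(yaw),np.sin(yaw); return np.array([[c,s,0],[s,-c,0],[0,0,-1.]])
def plan(p1,R1,n=8,p0=None,R0=None):
    st=arm.get_state()
    p=np.array(st['eef_pos'] if p0 is None else p0); Rm=R.from_quat(st['orientation']).as_matrix() if R0 is None else R0
    rv=R.from_matrix(Rm.T@R1).as_rotvec(); print('from',np.round(p,4),'dist',np.linalg.norm(np.array(p1)-p).round(3),'turn',np.round(rv,3))
    S=np.round(rv/n,3); D=[]
    for i in range(n):
        d=np.round(Rm.T@((np.array(p1)-p)/(n-i))*1000,1); p=p+Rm@d/1000; Rm=Rm@R.from_rotvec(S).as_matrix(); D.append(d.tolist())
    print('rot',S.tolist(),'\nD',D,'\nend',np.round(p,4))
E
python3 - <<'E'
from h import *
plan([.50,-.20,.27],tool_R(np.radians(-16)),16)
E
```

```text
from [ 0.2497 -0.6272  0.2313] dist 0.497 turn [ 0.    -0.     0.658]
rot [0.0, -0.0, 0.041] 
D [[24.4, -19.0, -2.4], [23.6, -20.0, -2.4], [22.8, -21.0, -2.4], [21.9, -21.9, -2.4], [21.0, -22.7, -2.4], [20.0, -23.6, -2.4], [19.0, -24.4, -2.4], [18.0, -25.1, -2.4], [17.0, -25.9, -2.4], [15.9, -26.5, -2.4], [14.8, -27.2, -2.4], [13.7, -27.8, -2.5], [12.5, -28.3, -2.4], [11.4, -28.8, -2.5], [10.2, -29.2, -2.4], [8.9, -29.6, -2.5]] 
end [ 0.5  -0.2   0.27]
```

{"fn": "arm_command", "kwargs": {"rot": [[0,0,0.041],[0,0,0.041],[0,0,0.041],[0,0,0.041],[0,0,0.041],[0,0,0.041],[0,0,0.041],[0,0,0.041]], "delta_pos": [[24,-19,-2],[24,-20,-2],[23,-21,-2],[22,-22,-2],[21,-23,-2],[20,-24,-2],[19,-24,-2],[18,-25,-2]], "grip": [1,1,1,1,1,1,1,1]}}

```text
t: 2.55
eef_pos: [0.3755, -0.4124, 0.2476]
orientation: [1.0, 0.025, 0.0, 0.0]
contact_force: [0.9, 0.8, -0.1]
width: 0.0852
```

{"fn": "arm_command", "kwargs": {"rot": [[0,0,0.041],[0,0,0.041],[0,0,0.041],[0,0,0.041],[0,0,0.041],[0,0,0.041],[0,0,0.041],[0,0,0.041]], "delta_pos": [[17,-26,-3],[16,-26.5,-3],[15,-27,-3],[13.5,-28,-3],[12.5,-28,-3],[11,-29,-3],[10,-29,-3],[9,-30,-3]], "grip": [1,1,1,1,1,1,1,1]}}

```text
t: 3.55
eef_pos: [0.5002, -0.1985, 0.2716]
orientation: [0.99, -0.139, 0.0, 0.0]
contact_force: [0.8, -0.5, -0.6]
width: 0.0853
```

```bash
python3 - <<'E'
from h import *
import pickle
m=arm.camera_model("wrist"); st=arm.get_state(); f=arm.grab_frame("wrist"); cv2.imwrite("pics/w1.png",f); pickle.dump(m,open("w1.pkl","wb"))
print(st['t'],st['eef_pos'],st['joint_positions'])
E
```

```text
3.55 [ 0.50024338 -0.1985187   0.27163572] [ 0.45187854  0.2186759  -0.18082313  1.79978913  0.04341027  1.1264062
 -1.59286625]
```

View pics/w1.png

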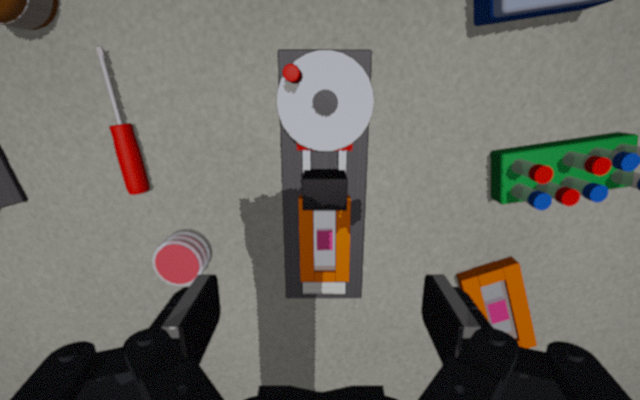

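```bash
python3 - <<'E'
from h import *
import pickle
m=pickle.load(open("w1.pkl","rb")); f=cv2.imread("pics/w1.png")
c=cv2.resize(f[30:330,230:550],None,fx=2.4,fy=2,interpolation=cv2.INTER_CUBIC)
c=cv2.resize(f[40:310,260:390],None,fx=4,fy=2.2,interpolation=cv2.INTER_CUBIC); 
a=cv2.resize(f[40:170,262:392],(580,580),interpolation=cv2.INTER_CUBIC);cv2.imwrite("pics/c1.png",a)
a=cv2.resize(f[165:315,262:392],(507,585),interpolation=cv2.INTER_CUBIC);cv2.imwrite("pics/c2.png",a)
print(ray(m,[[278,50],[372,50],[361,297],[286,297]],.012).round(4))
E
```

```text
[[ 0.6316 -0.1901  0.012 ]
 [ 0.6044 -0.2853  0.012 ]
 [ 0.3188 -0.2024  0.012 ]
 [ 0.346  -0.1078  0.012 ]]
```

View pics/c1.png

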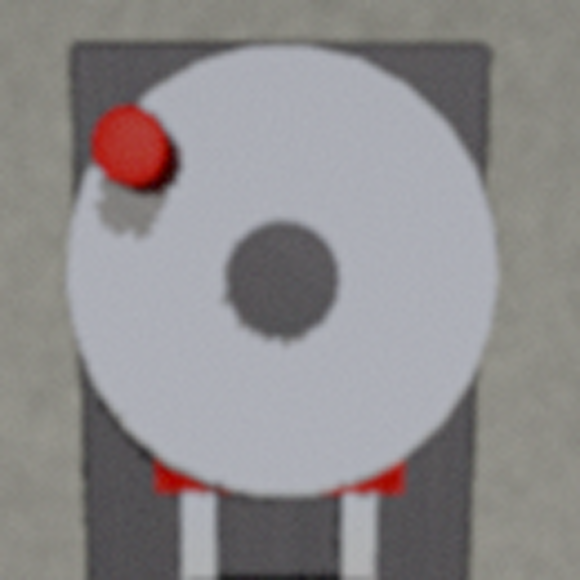

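View pics/c2.png

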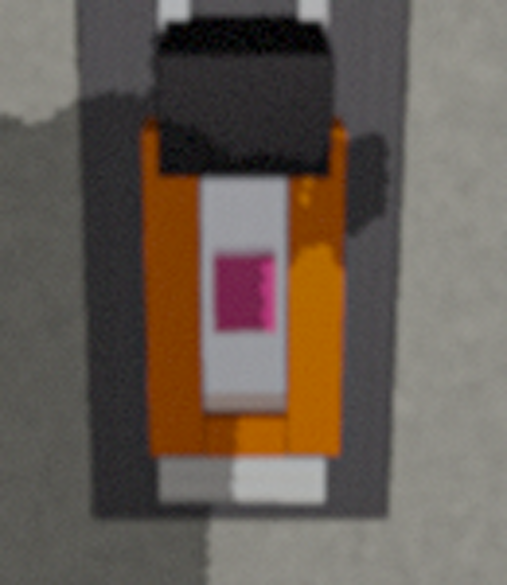

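```bash
python3 - <<'E'
from h import *
import pickle
m=pickle.load(open("w1.pkl","rb"))
P=ray(m,[[277.7,50.1],[371.8,50.1],[361.5,297.6],[285.6,297.6]],.012)[:,:2]
L=np.array([[.15,.05],[.15,-.05],[-.15,-.05],[-.15,.05]])
A,_,_=None,0,0
c=P.mean(0); yaw=np.arctan2(*( (P[0]+P[1]-P[2]-P[3])[::-1]));print(c,np.degrees(yaw))
Rz=np.array([[np.cos(yaw),-np.sin(yaw)],[np.sin(yaw),np.cos(yaw)]])
loc=lambda q:((q[:,:2]-c)@Rz).round(4)
print('resid',(P-c-L@Rz.T).round(4))
s=130/580
d=ray(m,[[262+67*s,40+270*s],[262+497*s,40+270*s],[262+282*s,40+43*s],[262+282*s,40+497*s],[262+282*s,40+280*s]],.07); print('disc',loc(d))
w=c+Rz@[.092,0]; print('wheel',w)
h=ray(m,[[262+130*s,40+144*s]],.121); print('handle',h,loc(h))
s=150/585
k=lambda u,v:[262+u*s,165+v*s]
print('carrier top corners',loc(ray(m,[k(150,456),k(341,456),k(346,122),k(142,122)],.056)))
print('glass',loc(ray(m,[k(203,412),k(288,412)],.056)))
print('endblock',loc(ray(m,[k(158,503),k(326,503)],.052)))
print('jaw lip top front',loc(ray(m,[k(160,173),k(330,173)],[.056]) ),'jaw back top',loc(ray(m,[k(158,52),k(332,52)],[.07]) ))
mt=arm.camera_model('top');ms=arm.camera_model('scene')
B=np.c_[c+L@Rz.T,[.012]*4]; print(proj(mt,B).round(1),proj(ms,B).round(1))
E
```

```text
[ 0.47475646 -0.19616391] -16.058024556035654
resid [[-0.0011 -0.0001]
 [-0.0007  0.0006]
 [ 0.001  -0.0001]
 [ 0.0008 -0.0004]]
disc [[ 0.0988  0.0453]
 [ 0.099  -0.0452]
 [ 0.1428  0.0003]
 [ 0.0512 -0.0002]
 [ 0.0969  0.    ]]
wheel [ 0.56316681 -0.22161209]
handle [[ 0.59831904 -0.20309066  0.121     ]] [[0.1207 0.0275]]
carrier top corners [[-0.1009  0.0272]
 [-0.1008 -0.0292]
 [ 0.0016 -0.0278]
 [ 0.0015  0.0277]]
glass [[-0.0864  0.0115]
 [-0.0864 -0.0133]]
endblock [[-0.1192  0.0253]
 [-0.1191 -0.0255]]
jaw lip top front [[-0.0131  0.023 ]
 [-0.013  -0.0238]] jaw back top [[ 0.0242  0.0224]
 [ 0.0242 -0.0224]]
[[382.7 173.2]
 [409.  180.3]
 [388.6 259.7]
 [362.  252.6]] [[307.1 293.8]
 [273.4 313.8]
 [218.7 239.3]
 [249.5 224.9]]
```

```bash
python3 - <<'E'
from h import *
plan([.5985,-.203,.18],tool_R(np.radians(-16.06)),4)
print(R.from_quat(arm.get_state()['orientation']).as_matrix().round(3))
mt=arm.camera_model('top');ms=arm.camera_model('scene')
P=[[.5985,-.203,.121],[.5985,-.203,.071]]
w=np.array([.47475646,-.19616391]); y=np.radians(-16.058); w=w+.097*np.array([np.cos(y),np.sin(y)]);print(w)
P.append([w[0],w[1],.07])
print(proj(mt,P).round(1),proj(ms,P).round(1))
for n in ['top0','scene0']:
    f=cv2.imread(f'pics/{n}.png'); mm=mt if n=='top0' else ms
    for q in proj(mm,P): cv2.circle(f,(int(round(q[0]*1)),int(round(q[1]))),0,(0,255,0),-1)
    u,v=map(int,proj(mm,P)[2]); cv2.imwrite(f'pics/{n}c.png',cv2.resize(f[v-35:v+35,u-45:u+45],None,fx=7,fy=7,interpolation=cv2.INTER_NEAREST))
E
```

```text
from [ 0.5029 -0.1935  0.2721] dist 0.133 turn [-0.003 -0.002  0.008]
rot [-0.001, -0.001, 0.002] 
D [[23.6, -4.1, 23.1], [23.6, -4.1, 23.1], [23.6, -4.2, 23.0], [23.7, -4.3, 23.0]] 
end [ 0.5985 -0.203   0.18  ]
[[ 0.963 -0.269  0.003]
 [-0.269 -0.963  0.003]
 [ 0.002 -0.003 -1.   ]]
[ 0.56797173 -0.22299511]
[[390.3 178.6]
 [388.6 180.4]
 [394.4 188.9]] [[292.3 263.1]
 [292.8 276. ]
 [278.2 275.2]]
```

View pics/top0c.png

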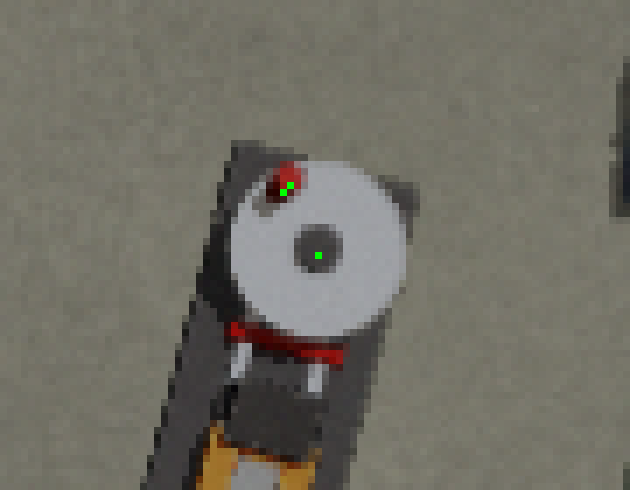

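View pics/scene0c.png

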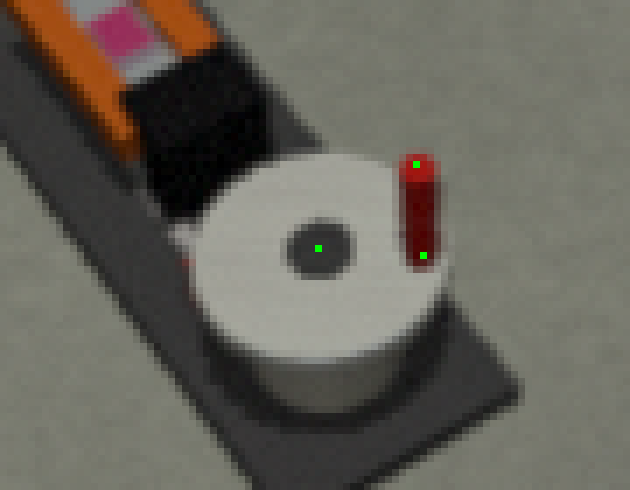

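{"fn": "arm_command", "kwargs": {"rot": [[0,0,0.008],[0,0,0],[0,0,0],[0,0,0],[0,0,0],[0,0,0],[0,0,0],[0,0,0]], "delta_pos": [[23.6,-4,23],[23.6,-4,23],[23.6,-4,23],[23.6,-4.5,23],[0,0,24],[0,0,24],[0,0,24],[0,0,24]], "grip": [1,1,1,1,1,1,1,1]}}

```text
t: 4.6
eef_pos: [0.595, -0.2103, 0.0826]
orientation: [0.99, -0.142, 0.0, 0.0]
contact_force: [-0.1, 0.2, 0.7]
width: 0.0855
```

```bash
python3 - <<'E'
from h import *
f=arm.grab_frame("wrist"); cv2.imwrite("pics/w2.png",f)
s=arm.get_state();print(s['t'],s['eef_pos'],s['contact_force'],R.from_quat(s['orientation']).as_matrix()[:,2])
E
```

```text
4.65 [ 0.59277554 -0.20960085  0.07923103] [-0.85372226  0.88822323 -1.46374811] [-0.00551947  0.00152742 -0.9999836 ]
```

View pics/w2.png

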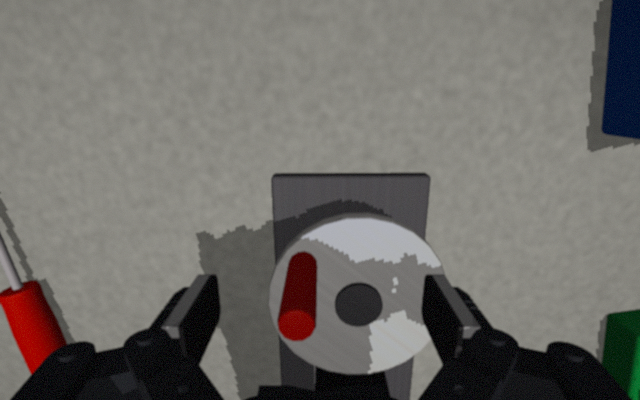

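```bash
python3 - <<'E'
from h import *
for i in range(3):
    s=arm.get_state(); m=arm.camera_model("wrist"); f=arm.grab_frame("wrist")
    print(s['t'],s['eef_pos'].round(4),np.linalg.norm(s['joint_velocities']).round(4), ray(m,[[297,325]],.121).round(4), ray(m,[[303,257]],.071).round(4))
E
```

```text
4.65 [ 0.5928 -0.2096  0.0792] 0.086 [[ 0.5988 -0.2032  0.121 ]] [[ 0.6    -0.2033  0.071 ]]
4.7 [ 0.5929 -0.2097  0.0806] 0.0561 [[ 0.598  -0.2029  0.121 ]] [[ 0.5995 -0.2031  0.071 ]]
4.75 [ 0.5941 -0.2099  0.0823] 0.043 [[ 0.5979 -0.2026  0.121 ]] [[ 0.6   -0.203  0.071]]
```

{"fn": "arm_command", "kwargs": {"rot": [[0,0,0],[0,0,0],[0,0,0],[0,0,0],[0,0,0],[0,0,0],[0,0,0],[0,0,0]], "delta_pos": [[2.5,-8,-2],[0,0,0],[0,0,0],[0,0,0],[0,0,0],[0,0,0],[0,0,0],[0,0,0]], "grip": [1,0.5,0,0,0,0,0,0], "force": 25}}

```text
t: 5.8
eef_pos: [0.5998, -0.203, 0.0854]
orientation: [0.99, -0.142, 0.0, 0.0]
contact_force: [0.0, 0.1, 2.0]
width: 0.0128
```

```bash
python3 - <<'E'
from h import *
f=arm.grab_frame("wrist"); cv2.imwrite("pics/w3.png",f)
s=arm.get_state();print(s['t'],s['eef_pos'],s['contact_force'],s['moment'],s['width'])
E
```

```text
5.85 [ 0.59984179 -0.20297004  0.08545423] [1.03983966 0.504649   1.54192598] [ 0.02390319 -0.07907444 -0.00602499] 0.01303914277963291
```

View pics/w3.png

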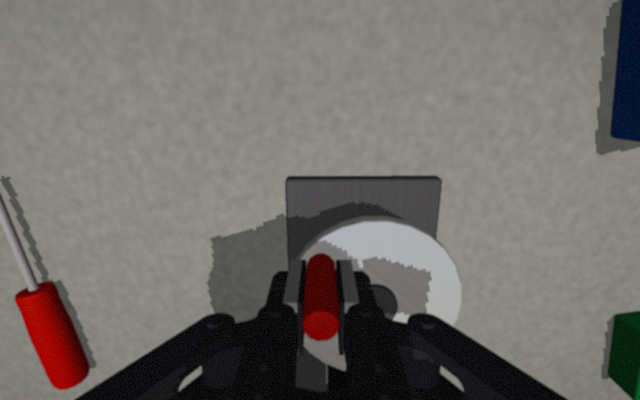

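```bash
cat > rows.py <<'E'
import numpy as np,sys
t0,t1,n=map(float,sys.argv[1:]);n=int(n)
r=36.;t=np.linspace(t0,t1,n+1);P=np.c_[r*np.cos(t),-r*np.sin(t)];q=P[0];o=[]
for p in P[1:]:
    d=np.round(p-q,1);q=q+d;o.append([*d.tolist(),0])
for i in range(0,n,8):print(round(t[min(i+8,n)],3),o[i:i+8])
E
python3 rows.py .86 9.86 40
```

```text
2.66 [[-6.7, -4.6, 0], [-7.5, -2.9, 0], [-8.0, -1.2, 0], [-8.1, 0.6, 0], [-7.7, 2.4, 0], [-7.0, 4.1, 0], [-5.9, 5.5, 0], [-4.5, 6.7, 0]]
4.46 [[-2.9, 7.5, 0], [-1.2, 8.0, 0], [0.7, 8.1, 0], [2.4, 7.7, 0], [4.1, 7.0, 0], [5.6, 5.9, 0], [6.7, 4.5, 0], [7.5, 2.8, 0]]
6.26 [[8.0, 1.2, 0], [8.1, -0.7, 0], [7.7, -2.5, 0], [6.9, -4.1, 0], [5.9, -5.6, 0], [4.5, -6.7, 0], [2.8, -7.6, 0], [1.1, -8.0, 0]]
8.06 [[-0.7, -8.0, 0], [-2.5, -7.7, 0], [-4.2, -7.0, 0], [-5.6, -5.8, 0], [-6.7, -4.4, 0], [-7.6, -2.9, 0], [-8.0, -1.0, 0], [-8.1, 0.7, 0]]
9.86 [[-7.6, 2.6, 0], [-6.9, 4.2, 0], [-5.9, 5.6, 0], [-4.4, 6.7, 0], [-2.8, 7.6, 0], [-1.0, 8.1, 0], [0.8, 8.0, 0], [2.6, 7.7, 0]]
```

{"fn": "arm_command", "kwargs": {"rot": [[0,0,0],[0,0,0],[0,0,0],[0,0,0],[0,0,0],[0,0,0],[0,0,0],[0,0,0]], "delta_pos": [[-6.7,-4.6,0],[-7.5,-2.9,0],[-8.0,-1.2,0],[-8.1,0.6,0],[-7.7,2.4,0],[-7.0,4.1,0],[-5.9,5.5,0],[-4.5,6.7,0]], "grip": [0,0,0,0,0,0,0,0]}}

```text
t: 6.85
eef_pos: [0.5436, -0.1976, 0.0854]
orientation: [0.99, -0.142, 0.001, -0.0]
contact_force: [4.3, -1.3, -0.7]
width: 0.0131
```

```bash
cat > chk.py <<'E'
from h import *
s=arm.get_state(); w=np.array([.568,-.223]); y=np.radians(-16.06)
d=s['eef_pos'][:2]-w; l=np.array([d[0]*np.cos(y)+d[1]*np.sin(y),-d[0]*np.sin(y)+d[1]*np.cos(y)])
print(s['t'],s['eef_pos'].round(4),'F',s['contact_force'].round(1),'w',s['width'],'r',np.hypot(*l).round(4),'ang',np.arctan2(l[1],l[0]).round(3))
E
python3 chk.py
```

```text
6.85 [ 0.5436 -0.1976  0.0854] F [ 4.3 -1.3 -0.7] w 0.01314879944287909 r 0.0352 ang 2.616
```

Forces are low and the angle tracks the plan; I'll continue.

{"fn": "arm_command", "kwargs": {"rot": [[0,0,0],[0,0,0],[0,0,0],[0,0,0],[0,0,0],[0,0,0],[0,0,0],[0,0,0]], "delta_pos": [[-2.9,7.5,0],[-1.2,8.0,0],[0.7,8.1,0],[2.4,7.7,0],[4.1,7.0,0],[5.6,5.9,0],[6.7,4.5,0],[7.5,2.8,0]], "grip": [0,0,0,0,0,0,0,0]}}

```text
t: 7.85
eef_pos: [0.551, -0.2535, 0.0853]
orientation: [0.99, -0.142, -0.001, -0.0]
contact_force: [0.3, 4.2, 5.5]
width: 0.013
```

{"fn": "arm_command", "kwargs": {"rot": [[0,0,0],[0,0,0],[0,0,0],[0,0,0],[0,0,0],[0,0,0],[0,0,0],[0,0,0]], "delta_pos": [[8.0,1.2,0],[8.1,-0.7,0],[7.7,-2.5,0],[6.9,-4.1,0],[5.9,-5.6,0],[4.5,-6.7,0],[2.8,-7.6,0],[1.1,-8.0,0]], "grip": [0,0,0,0,0,0,0,0]}}

```text
t: 8.85
eef_pos: [0.6031, -0.236, 0.0854]
orientation: [0.99, -0.143, -0.001, 0.002]
contact_force: [-2.0, -2.5, 3.7]
width: 0.0128
```

```bash
python3 chk.py
```

```text
8.85 [ 0.6031 -0.236   0.0854] F [-2.  -2.5  3.7] w 0.01280573110260504 r 0.0374 ang -0.076
```

{"fn": "arm_command", "kwargs": {"rot": [[0,0,0],[0,0,0],[0,0,0],[0,0,0],[0,0,0],[0,0,0],[0,0,0],[0,0,0]], "delta_pos": [[-0.7,-8.0,0],[-2.5,-7.7,0],[-4.2,-7.0,0],[-5.6,-5.8,0],[-6.7,-4.4,0],[-7.6,-2.9,0],[-8.0,-1.0,0],[-8.1,0.7,0]], "grip": [0,0,0,0,0,0,0,0]}}

```text
t: 9.85
eef_pos: [0.572, -0.1866, 0.0854]
orientation: [0.99, -0.142, 0.0, 0.0]
contact_force: [1.9, -2.9, 3.3]
width: 0.0131
```

{"fn": "arm_command", "kwargs": {"rot": [[0,0,0],[0,0,0],[0,0,0],[0,0,0],[0,0,0],[0,0,0],[0,0,0],[0,0,0]], "delta_pos": [[-7.6,2.6,0],[-6.9,4.2,0],[-5.9,5.6,0],[-4.4,6.7,0],[-2.8,7.6,0],[-1.0,8.1,0],[0.8,8.0,0],[2.6,7.7,0]], "grip": [0,0,0,0,0,0,0,0]}}

```text
t: 10.85
eef_pos: [0.5339, -0.2276, 0.0854]
orientation: [0.99, -0.142, -0.0, -0.0]
contact_force: [2.8, 3.4, 2.8]
width: 0.0132
```

```bash
python3 chk.py; python3 rows.py 9.86 10.2 4
```

```text
10.85 [ 0.5339 -0.2276  0.0854] F [2.8 3.4 2.8] w 0.013169045823216036 r 0.0345 ang -2.726
10.2 [[1.4, 2.7, 0], [1.6, 2.6, 0], [1.9, 2.4, 0], [2.0, 2.3, 0]]
```

{"fn": "arm_command", "kwargs": {"rot": [[0,0,0],[0,0,0],[0,0,0],[0,0,0],[0,0,0],[0,0,0],[0,0,0],[0,0,0]], "delta_pos": [[1.4,2.7,0],[1.6,2.6,0],[0.8,1.2,0],[0,0,0],[0,0,0],[0,0,0],[0,0,0],[0,0,0]], "grip": [0,0,0,0,0,0,0,0]}}

```text
t: 11.85
eef_pos: [0.5352, -0.2332, 0.0853]
orientation: [0.99, -0.141, -0.001, -0.001]
contact_force: [1.0, 4.1, 6.8]
width: 0.0134
```

```bash
python3 chk.py
```

```text
11.85 [ 0.5352 -0.2332  0.0853] F [1.  4.1 6.8] w 0.01338105311626976 r 0.0344 ang -2.559
```

{"fn": "arm_command", "kwargs": {"rot": [[0,0,0],[0,0,0],[0,0,0],[0,0,0],[0,0,0],[0,0,0],[0,0,0],[0,0,0]], "delta_pos": [[1,1.5,0],[1,1.3,0],[0.8,1.2,0],[0.5,0.6,0],[0,0,0],[0,0,0],[0,0,0],[0,0,0]], "grip": [0,0,0,0,0,0,0,0]}}

```text
t: 12.85
eef_pos: [0.5353, -0.2335, 0.0852]
orientation: [0.99, -0.14, -0.004, -0.004]
contact_force: [-3.7, 14.3, 14.7]
width: 0.0129
```

```bash
python3 chk.py
```

```text
12.85 [ 0.5353 -0.2335  0.0852] F [-3.7 14.3 14.7] w 0.012932261186633197 r 0.0344 ang -2.55
```

{"fn": "arm_command", "kwargs": {"rot": [[0,0,0],[0,0,0],[0,0,0],[0,0,0],[0,0,0],[0,0,0],[0,0,0],[0,0,0]], "delta_pos": [[0,0,0],[0,0,0],[0,0,0],[0,0,0],[0,0,-30],[0,0,-30],[0,0,-30],[0,0,-30]], "grip": [0.6,1,1,1,1,1,1,1]}}

```text
t: 13.85
eef_pos: [0.5373, -0.2408, 0.2062]
orientation: [0.99, -0.142, -0.0, 0.0]
contact_force: [-0.1, 1.1, 0.6]
width: 0.0853
```

```bash
python3 chk.py; python3 - <<'E'
from h import *
plan([.426,-.183,.23],tool_R(np.radians(-16.06)),4)
E
```

```text
13.85 [ 0.5373 -0.2408  0.2062] F [-0.1  1.1  0.6] w 0.08525012873960523 r 0.0355 ang -2.336
from [ 0.5373 -0.2408  0.2062] dist 0.128 turn [ 0.     0.    -0.005]
rot [0.0, 0.0, -0.001] 
D [[-30.8, -6.0, -5.9], [-30.8, -6.1, -6.0], [-30.7, -6.1, -5.9], [-30.7, -6.1, -6.0]] 
end [ 0.426 -0.183  0.23 ]
```

{"fn": "arm_command", "kwargs": {"rot": [[0,0,0],[0,0,0],[0,0,0],[0,0,0],[0,0,0],[0,0,0],[0,0,0],[0,0,0]], "delta_pos": [[-24.6,-5,-4.5],[-24.6,-5,-4.5],[-24.6,-5,-4.5],[-24.6,-5,-4.5],[-24.6,-4,-4.5],[0,0,0],[0,0,0],[0,0,0]], "grip": [1,1,1,1,1,1,1,1]}}

```text
t: 14.85
eef_pos: [0.427, -0.1833, 0.2277]
orientation: [0.99, -0.142, 0.0, -0.0]
contact_force: [-0.1, 0.1, -0.9]
width: 0.0857
```

```bash
python3 - <<'E'
from h import *
import pickle
m=arm.camera_model("wrist"); s=arm.get_state(); f=arm.grab_frame("wrist"); cv2.imwrite("pics/w4.png",f); pickle.dump((m,s),open("w4.pkl","wb"))
print(s['t'],s['eef_pos'],s['joint_positions'],np.linalg.norm(s['joint_velocities']))
E
```

```text
14.85 [ 0.42699419 -0.18332077  0.22765451] [ 0.4963703   0.13783061 -0.19981171  2.00759015  0.03232374  0.99896174
 -1.57532194] 0.00511892436779297
```

View pics/w4.png

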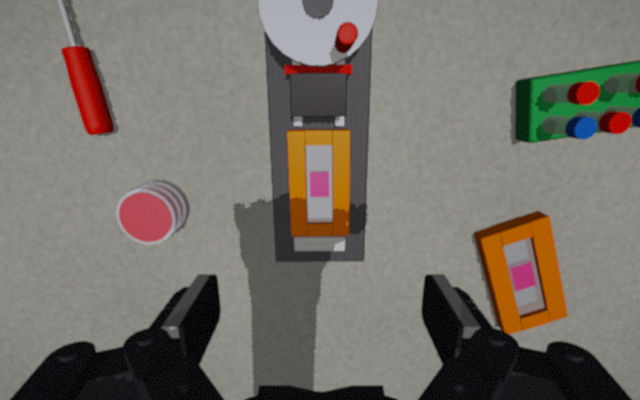

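```bash
python3 - <<'E'
import cv2
f=cv2.imread("pics/w4.png")
cv2.imwrite("pics/c4.png",cv2.resize(f[50:260,255:385],None,fx=5,fy=2.8,interpolation=cv2.INTER_CUBIC) if 0 else cv2.resize(f[50:255,255:385],(380,600),interpolation=cv2.INTER_CUBIC))
cv2.imwrite("pics/c4b.png",cv2.resize(f[120:255,270:370],(440,594),interpolation=cv2.INTER_CUBIC))
E
```

```text
(no output)
```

View pics/c4b.png

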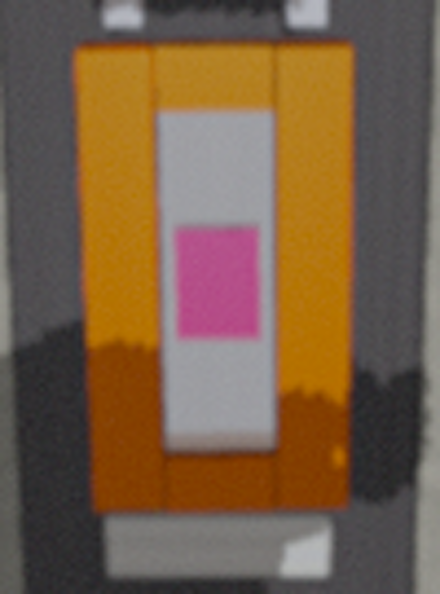

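View pics/c4.png

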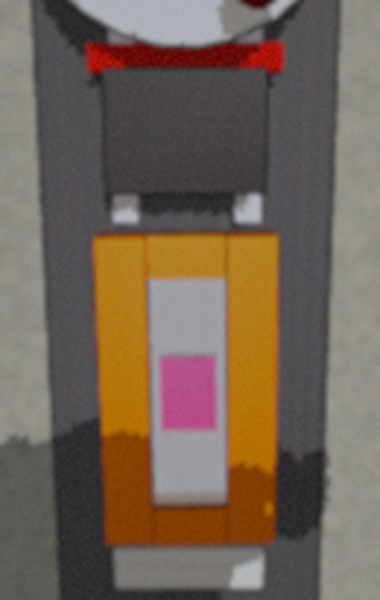

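```bash
python3 - <<'E'
from h import *
import pickle
m,s=pickle.load(open("w4.pkl","rb"))
k=lambda u,v:[270+u/4.4-.4,120+v/4.4-.4]
P=ray(m,[k(75,44),k(354,44),k(349,509),k(93,511)],.056)[:,:2]
c=P.mean(0);ax=(P[0]+P[1]-P[2]-P[3])/2;yaw=np.arctan2(ax[1],ax[0])
print(P.round(4),c.round(4),np.degrees(yaw),np.linalg.norm(ax),np.linalg.norm(P[0]-P[1]),np.linalg.norm(P[3]-P[2]))
Rm=R.from_quat(s['orientation']).as_matrix();print('tool x yaw',np.degrees(np.arctan2(Rm[1,0],Rm[0,0])))
print('tool offset mm',(Rm.T@(np.r_[c,.0]-s['eef_pos'])*1000).round(1))
E
```

```text
[[ 0.4829 -0.1691]
 [ 0.4672 -0.2225]
 [ 0.3709 -0.1958]
 [ 0.3862 -0.1418]] [ 0.4268 -0.1823] -15.64647358075132 0.1002090068106268 0.055701418859603925 0.05619056081832022
tool x yaw -16.354332155937772
tool offset mm [ -0.5  -0.9 227.7]
```

{"fn": "arm_command", "kwargs": {"rot": [[0,0,-0.012],[0,0,0],[0,0,0],[0,0,0],[0,0,0],[0,0,0],[0,0,0],[0,0,0]], "delta_pos": [[-0.5,-0.9,30],[0,0,30],[0,0,30],[0,0,30],[0,0,30],[0,0,25],[0,0,15],[0,0,10]], "grip": [1,1,1,1,1,1,1,1]}}

```text
t: 15.9
eef_pos: [0.4264, -0.182, 0.0271]
orientation: [0.991, -0.136, -0.0, -0.0]
contact_force: [0.2, 0.5, -0.5]
width: 0.0853
```

```bash
python3 - <<'E'
from h import *
f=arm.grab_frame("wrist"); cv2.imwrite("pics/w5.png",f)
s=arm.get_state();print(s['t'],s['eef_pos'],s['contact_force'],s['moment'],s['width'])
E
```

```text
15.95 [ 0.42581275 -0.18178984  0.02643971] [-1.11732223 -0.14568385 -0.47130389] [ 0.02428334 -0.03668312  0.00793469] 0.08539423835711002
```

View pics/w5.png

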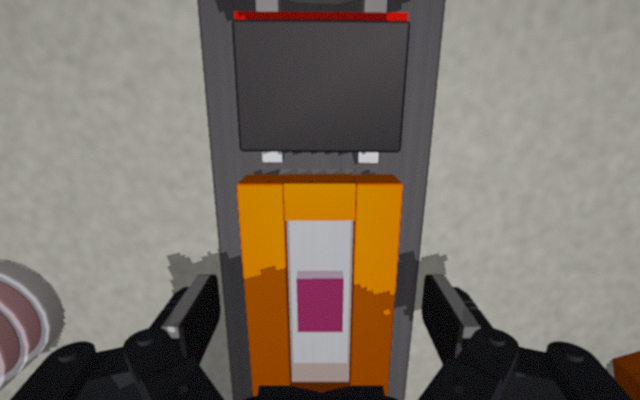

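{"fn": "arm_command", "kwargs": {"rot": [[0,0,0],[0,0,0],[0,0,0],[0,0,0],[0,0,0],[0,0,0],[0,0,0],[0,0,0]], "delta_pos": [[0,0,0],[0,0,0],[0,0,0],[0,0,0],[0,0,0],[0,0,0],[0,0,-3],[0,0,-7]], "grip": [0,0,0,0,0,0,0,0], "force": 50}}

```text
t: 16.95
eef_pos: [0.4257, -0.1818, 0.0379]
orientation: [0.991, -0.136, -0.0, -0.0]
contact_force: [-0.4, -0.6, -0.5]
width: 0.055
```

```bash
python3 - <<'E'
from h import *
f=arm.grab_frame("wrist"); cv2.imwrite("pics/w6.png",f)
s=arm.get_state();print(s['t'],s['eef_pos'],s['contact_force'],s['moment'],s['width'])
E
```

```text
17.0 [ 0.42640698 -0.18205738  0.03877171] [-0.8413005  -0.04365125  0.23089038] [-0.02680244 -0.00250607  0.06749675] 0.055234295557735985
```

View pics/w6.png

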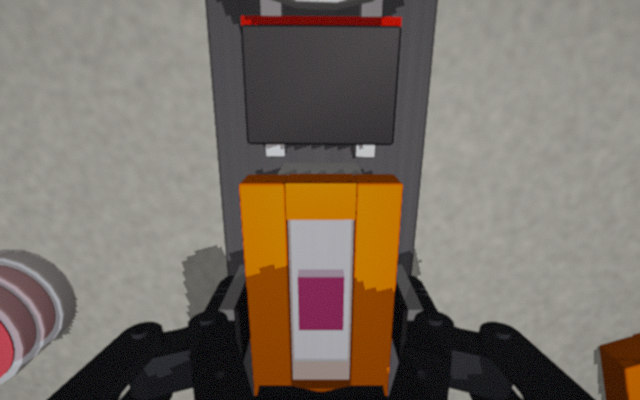

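{"fn": "arm_command", "kwargs": {"rot": [[0,0,0],[0,0,0],[0,0,0],[0,0,0],[0,0,0],[0,0,0],[0,0,0],[0,0,0]], "delta_pos": [[0,0,-15],[0,0,-30],[0,0,-35],[0,0,-35],[0,0,-35],[0,0,-35],[0,0,-20],[0,0,-10]], "grip": [0,0,0,0,0,0,0,0]}}

```text
t: 18.0
eef_pos: [0.4263, -0.1819, 0.2546]
orientation: [0.991, -0.136, 0.001, 0.0]
contact_force: [0.6, -0.1, -0.9]
width: 0.0551
```

```bash
python3 - <<'E'
from h import *
plan([.57,.06,.33],tool_R(np.radians(107)),16)
# coarse camera pose from the top picture
f=cv2.imread('pics/top0.png')[140:215,235:310]; cv2.imwrite('pics/tc.png',cv2.resize(f,(600,600),interpolation=cv2.INTER_CUBIC))
f=cv2.imread('pics/scene0.png')[165:240,350:425]; cv2.imwrite('pics/sc.png',cv2.resize(f,(600,600),interpolation=cv2.INTER_CUBIC))
E
```

```text
from [ 0.4263 -0.1819  0.2546] dist 0.291 turn [ 3.000e-03 -1.000e-03 -2.141e+00]
rot [0.0, -0.0, -0.134] 
D [[4.6, -17.0, -4.7], [6.8, -16.2, -4.7], [8.9, -15.2, -4.7], [10.9, -13.8, -4.7], [12.6, -12.3, -4.7], [14.1, -10.5, -4.7], [15.4, -8.5, -4.7], [16.4, -6.3, -4.7], [17.1, -4.1, -4.7], [17.5, -1.8, -4.7], [17.6, 0.6, -4.7], [17.3, 2.9, -4.7], [16.8, 5.2, -4.7], [15.9, 7.4, -4.7], [14.8, 9.5, -4.7], [13.4, 11.4, -4.8]] 
end [0.57 0.06 0.33]
```

View pics/tc.png

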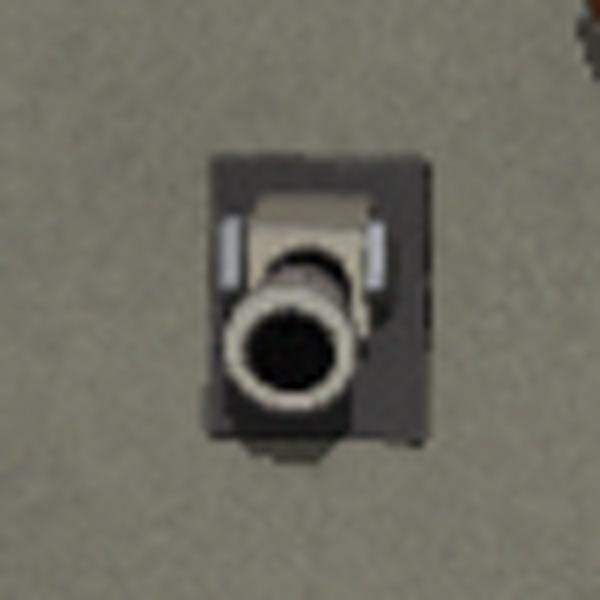

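View pics/sc.png

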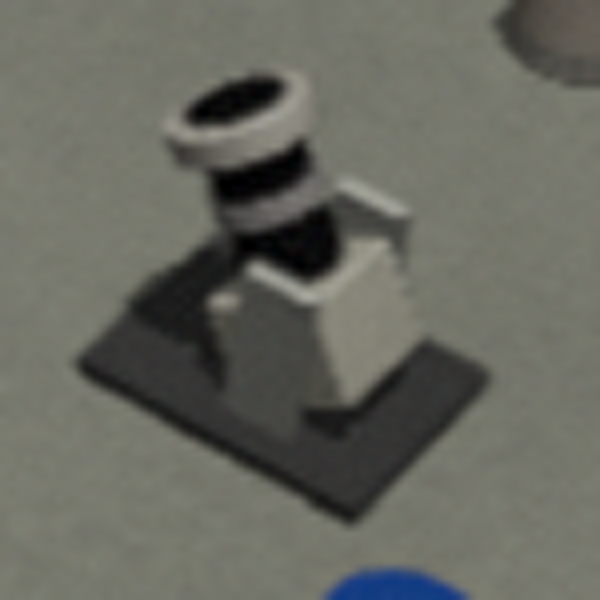

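```bash
python3 - <<'E'
from h import *
m=arm.camera_model('top')
k=lambda u,v:[235+u/8-.4,140+v/8-.4]
P=ray(m,[k(210,155),k(430,155),k(425,441),k(207,439)],.008);print(P.round(4))
print('lens',ray(m,[k(290,347)],.122).round(4))
plan([.53,.07,.33],tool_R(np.radians(90)),16)
E
```

```text
[[0.6948 0.258  0.008 ]
 [0.6926 0.1563 0.008 ]
 [0.5603 0.1601 0.008 ]
 [0.5631 0.2602 0.008 ]]
lens [[0.5908 0.209  0.122 ]]
from [ 0.4263 -0.1819  0.2546] dist 0.283 turn [ 3.000e-03 -1.000e-03 -1.844e+00]
rot [0.0, -0.0, -0.115] 
D [[2.0, -16.9, -4.7], [3.9, -16.6, -4.7], [5.8, -16.0, -4.7], [7.6, -15.2, -4.7], [9.3, -14.3, -4.7], [10.9, -13.1, -4.7], [12.3, -11.8, -4.7], [13.6, -10.3, -4.7], [14.7, -8.6, -4.7], [15.6, -6.9, -4.7], [16.2, -5.1, -4.7], [16.7, -3.2, -4.7], [17.0, -1.2, -4.7], [17.0, 0.7, -4.8], [16.8, 2.7, -4.7], [16.3, 4.6, -4.8]] 
end [0.53 0.07 0.33]
```

```bash
python3 - <<'E'
from h import *
plan([.58,.13,.33],tool_R(np.radians(90)),16)
E
```

```text
from [ 0.4263 -0.1819  0.2546] dist 0.356 turn [ 3.000e-03 -1.000e-03 -1.844e+00]
rot [0.0, -0.0, -0.115] 
D [[4.0, -21.4, -4.7], [6.4, -20.8, -4.7], [8.8, -19.9, -4.7], [11.0, -18.7, -4.7], [13.1, -17.4, -4.7], [15.0, -15.7, -4.7], [16.7, -13.9, -4.7], [18.2, -11.9, -4.7], [19.4, -9.8, -4.7], [20.4, -7.5, -4.7], [21.1, -5.1, -4.7], [21.6, -2.6, -4.7], [21.7, -0.1, -4.7], [21.6, 2.4, -4.7], [21.2, 4.8, -4.8], [20.4, 7.2, -4.7]] 
end [0.58 0.13 0.33]
```

{"fn": "arm_command", "kwargs": {"rot": [[0,0,-0.115],[0,0,-0.115],[0,0,-0.115],[0,0,-0.115],[0,0,-0.115],[0,0,-0.115],[0,0,-0.115],[0,0,-0.115]], "delta_pos": [[4,-21.4,-5],[6.4,-20.8,-5],[8.8,-20,-5],[11,-18.7,-5],[13,-17.4,-5],[15,-15.7,-5],[16.7,-14,-5],[18.2,-12,-5]], "grip": [0,0,0,0,0,0,0,0]}}

```text
t: 19.0
eef_pos: [0.5026, -0.0251, 0.2925]
orientation: [0.948, 0.32, -0.001, -0.0]
contact_force: [-0.2, -0.5, -0.5]
width: 0.0551
```

{"fn": "arm_command", "kwargs": {"rot": [[0,0,-0.115],[0,0,-0.115],[0,0,-0.115],[0,0,-0.115],[0,0,-0.115],[0,0,-0.115],[0,0,-0.115],[0,0,-0.115]], "delta_pos": [[19.4,-9.8,-5],[20.4,-7.5,-5],[21,-5,-5],[21.6,-2.6,-5],[21.7,0,-5],[21.6,2.4,-5],[21.2,4.8,-5],[20.4,7.2,-5]], "grip": [0,0,0,0,0,0,0,0]}}

```text
t: 20.0
eef_pos: [0.5796, 0.1303, 0.3323]
orientation: [0.707, 0.707, -0.001, -0.0]
contact_force: [0.1, 0.6, -1.8]
width: 0.0558
```

```bash
python3 - <<'E'
from h import *
import pickle
arm.grab_frame("top");arm.grab_frame("top");arm.grab_frame("top")
m=arm.camera_model("wrist"); s=arm.get_state(); f=arm.grab_frame("wrist"); cv2.imwrite("pics/w7.png",f); pickle.dump((m,s),open("w7.pkl","wb"))
print(s['t'],s['eef_pos'],s['joint_positions'],np.linalg.norm(s['joint_velocities']))
E
```

```text
20.15 [0.57944565 0.13079635 0.33229101] [ 0.17746422  0.32758634 -0.61754774  1.5680803   0.19328661  1.30922529
 -0.46845535] 0.04438995314669528
```

View pics/w7.png

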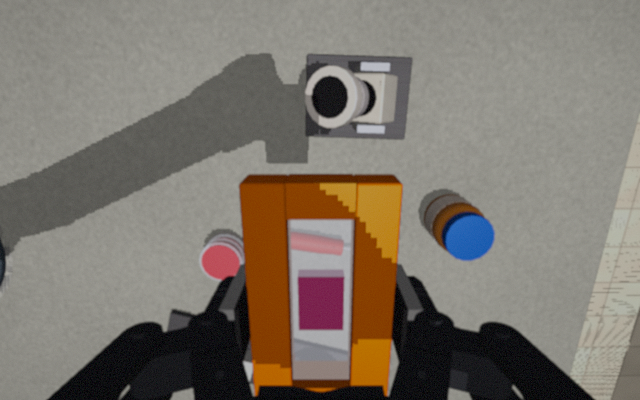

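```bash
python3 - <<'E'
import cv2
f=cv2.imread("pics/w7.png")
cv2.imwrite("pics/c7.png",cv2.resize(f[40:155,290:430],None,fx=5,fy=5,interpolation=cv2.INTER_CUBIC))
cv2.imwrite("pics/c7b.png",cv2.resize(f[165:400,225:415],(475,588),interpolation=cv2.INTER_CUBIC))
E
```

```text
(no output)
```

View pics/c7.png

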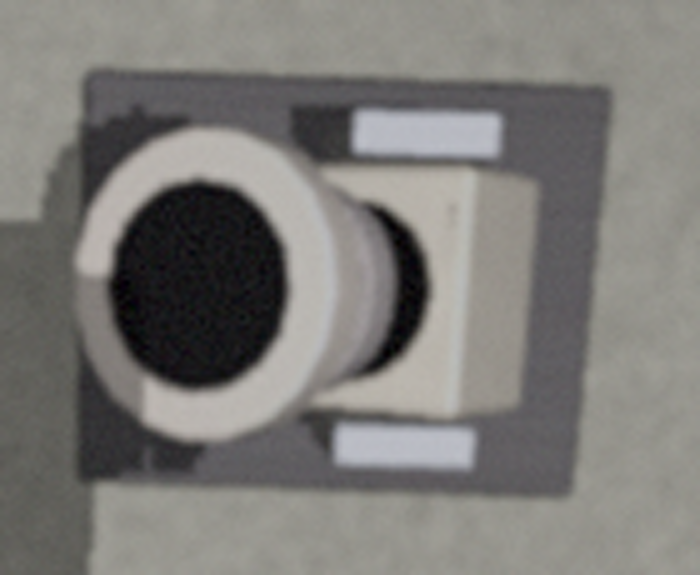

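View pics/c7b.png

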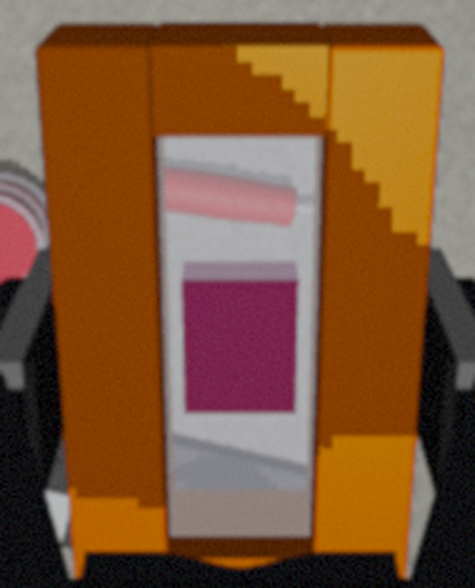

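```bash
python3 - <<'E'
from h import *
import pickle
m,s=pickle.load(open("w7.pkl","rb"))
k=lambda u,v:[290+u/5-.4,40+v/5-.4]
for z in (.008,.012):
    P=ray(m,[k(85,72),k(611,90),k(572,495),k(80,482)],z)[:,:2]
    c=P.mean(0); ax=P[1]+P[2]-P[0]-P[3]; 
    print(z,P.round(4).tolist(),c.round(4),np.degrees(np.arctan2(ax[1],ax[0])),np.linalg.norm(ax)/2,np.linalg.norm(P[0]-P[3]),np.linalg.norm(P[1]-P[2]))
    y=np.arctan2(ax[1],ax[0]); print('origin',c-.135*np.array([np.cos(y),np.sin(y)]),'lens',c-.04*np.array([np.cos(y),np.sin(y)]),'focus',c-.105*np.array([np.cos(y),np.sin(y)]))
print('lens ring', ray(m,[k(206,284),k(198,284)],.122).round(4))
# carrier in tool frame
Rm=R.from_quat(s['orientation']).as_matrix(); p=s['eef_pos']
E=m['extrinsics']; Et=np.eye(4); Et[:3,:3]=E[:3,:3]@Rm; Et[:3,3]=E[:3,:3]@p+E[:3,3]
mt=dict(m,extrinsics=Et)
q=lambda u,v:[225+u/2.5-.3,165+v/2.5-.3]
for z in (-.024,-.029,-.034):
    print(z,'far',(ray(mt,[q(39,47),q(443,47)],z)*1000).round(1).tolist(),'glass',(ray(mt,[q(158,135),q(326,135)],z)*1000).round(1).tolist(),'pink',(ray(mt,[q(185,281),q(297,281),q(297,411),q(185,411)],z+.008)*1000).round(1).mean(0))
    print('near',(ray(mt,[q(76,553),q(404,553)],z)*1000).round(1).tolist())
E
```

```text
0.008 [[0.5613, 0.2581], [0.6906, 0.2537], [0.6878, 0.1553], [0.5585, 0.159]] [0.6245 0.2065] -1.7873975894092125 0.1293286569500595 0.09918523933295573 0.09848127713026235
origin [0.48961546 0.21075055] lens [0.58456924 0.20778741] focus [0.51960087 0.20981482]
0.012 [[0.5615, 0.2577], [0.6897, 0.2534], [0.6868, 0.1558], [0.5587, 0.1594]] [0.6242 0.2066] -1.7873975894092031 0.12822296570636638 0.09833725828049346 0.0976393145802864
origin [0.48922812 0.21077744] lens [0.5841819 0.2078143] focus [0.51921353 0.20984171]
lens ring [[0.5883 0.2087 0.122 ]
 [0.5868 0.2087 0.122 ]]
-0.024 far [[49.6, -28.8, -24.0], [49.6, 27.7, -24.0]] glass [[36.5, -12.5, -24.0], [36.5, 11.7, -24.0]] pink [ -4.05  -0.5  -16.  ]
near [[-39.5, -28.8, -24.0], [-39.5, 27.5, -24.0]]
-0.029 far [[50.8, -27.6, -29.0], [50.8, 26.5, -29.0]] glass [[38.3, -12.0, -29.0], [38.3, 11.2, -29.0]] pink [ -0.75   -0.525 -21.   ]
near [[-34.5, -27.6, -29.0], [-34.5, 26.3, -29.0]]
-0.034 far [[52.0, -26.4, -34.0], [52.0, 25.3, -34.0]] glass [[40.1, -11.5, -34.0], [40.1, 10.7, -34.0]] pink [  2.45  -0.5  -26.  ]
near [[-29.6, -26.4, -34.0], [-29.6, 25.1, -34.0]]
```

```bash
python3 - <<'E'
from h import *
import pickle
m,s=pickle.load(open("w7.pkl","rb"))
Rm=R.from_quat(s['orientation']).as_matrix(); p=s['eef_pos']
E=m['extrinsics']; Et=np.eye(4); Et[:3,:3]=E[:3,:3]@Rm; Et[:3,3]=E[:3,:3]@p+E[:3,3]
mt=dict(m,extrinsics=Et)
q=lambda u,v:[225+u/2.5-.3,165+v/2.5-.3]
for z in (-.0275,-.0245,-.0215,-.0195,-.0165,-.0135):
    print(z,(ray(mt,[q(240,135),q(240,540),q(240,490)],z)*1000).round(1)[:,0])
ms=arm.camera_model('scene')
u=[350+238/8-.4,165+103/8-.4]
print('scene lens',ray(ms,[u],.122))
for P in ([.586,.2083,.122],): print(proj(ms,[P]),u, proj(arm.camera_model('top'),[P]))
# target
yaw=np.radians(-1.6); cx=np.array([np.cos(yaw),np.sin(yaw),0]); cy=np.array([-np.sin(yaw),np.cos(yaw),0])
lens=np.array([.5865,.2085,.122]); fz=-.5*cx+np.sqrt(.75)*np.array([0,0,1]); foc=lens+.13*fz; print('focus',foc)
tz=-fz; tx=cy; ty=np.cross(tz,tx); R1=np.c_[tx,ty,tz]
off=np.array([.0006,-.0004,-.0205]); p1=foc-R1@off; print('TCP target',p1, 'tool y',ty)
pickle.dump((p1,R1,foc,off),open('tgt.pkl','wb'))
plan(p1,R1,16)
E
```

```text
-0.0275 [ 37.8 -33.3 -23.1]
-0.0245 [ 36.7 -36.2 -25.7]
-0.0215 [ 35.7 -39.1 -28.4]
-0.0195 [ 34.9 -41.  -30.1]
-0.0165 [ 33.9 -43.9 -32.8]
-0.0135 [ 32.8 -46.8 -35.4]
scene lens [[0.58921823 0.20596623 0.122     ]]
[[378.84407542 176.66710359]] [379.35, 177.475] [[271.06826046 184.34294548]]
focus [0.52152534 0.21031491 0.2345833 ]
TCP target [0.53210087 0.20941927 0.21702978] tool y [ 0.86568775 -0.02418085  0.5       ]
from [0.5794 0.1295 0.3321] dist 0.148 turn [-0.525 -0.005  0.023]
rot [-0.033, -0.0, 0.001] 
D [[5.0, -3.0, 7.2], [5.0, -3.2, 7.1], [5.0, -3.4, 7.0], [5.0, -3.7, 6.9], [5.0, -3.9, 6.7], [5.0, -4.1, 6.6], [4.9, -4.4, 6.5], [4.9, -4.6, 6.3], [4.9, -4.8, 6.2], [5.0, -5.0, 6.0], [4.9, -5.2, 5.8], [4.9, -5.4, 5.7], [4.9, -5.6, 5.5], [5.0, -5.7, 5.3], [4.9, -5.9, 5.1], [4.9, -6.1, 4.8]] 
end [0.5321 0.2094 0.217 ]
```

```bash
python3 - <<'E'
import cv2,numpy as np
for w in ('w5','w6','w7'):
    f=cv2.imread(f"pics/{w}.png")
    hsv=cv2.cvtColor(f,cv2.COLOR_BGR2HSV); M=((hsv[...,0]<22)&(hsv[...,1]>170)&(hsv[...,2]>40))
    for r in (190,200,215,240):
        c=np.where(M[r,225:420])[0]+225; print(w,r,c.min(),c.max(),c.max()-c.min(),end=' | ')
    col=[np.where(M[150:240,c])[0].min()+150 for c in (260,320,380)]; print('top rows',col)
    g=cv2.imread(f"pics/{w}.png")[165:400,225:415]; cv2.imwrite(f"pics/cc_{w}.png",cv2.resize(g,(380,470),interpolation=cv2.INTER_CUBIC))
a=np.hstack([cv2.imread(f"pics/cc_{w}.png") for w in ('w5','w7')]);cv2.imwrite("pics/cc.png",a)
E
```

```text
w5 190 237 402 165 | w5 200 238 401 163 | w5 215 239 400 161 | w5 240 241 398 157 | top rows [np.int64(175), np.int64(175), np.int64(175)]
w6 190 239 402 163 | w6 200 240 401 161 | w6 215 241 400 159 | w6 240 243 398 155 | top rows [np.int64(175), np.int64(175), np.int64(175)]
w7 190 240 401 161 | w7 200 241 400 159 | w7 215 242 399 157 | w7 240 244 397 153 | top rows [np.int64(176), np.int64(175), np.int64(176)]
```

View pics/cc.png

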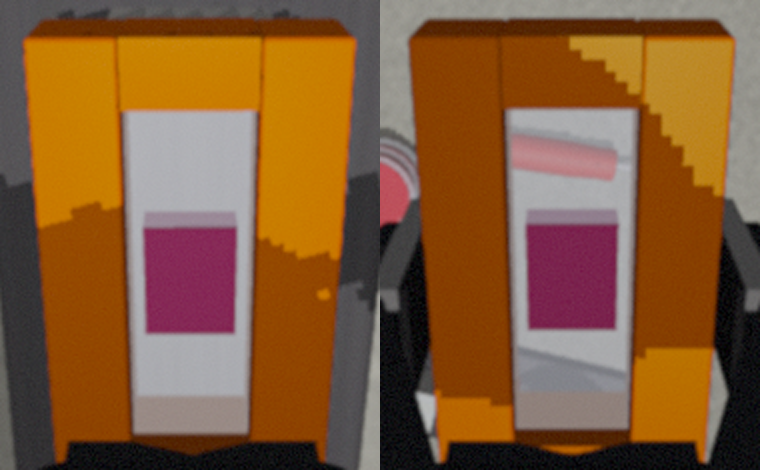

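```bash
python3 - <<'E'
from h import *
import pickle
p1,R1,foc,off=pickle.load(open('tgt.pkl','rb'))
off=np.array([.0002,-.0005,-.018]); p1=foc-R1@off; print('TCP target',p1)
pickle.dump((p1,R1,foc,off),open('tgt.pkl','wb'))
plan(p1,R1,14)
E
```

```text
TCP target [0.53094909 0.2098516  0.21924485]
from [0.5794 0.1295 0.3321] dist 0.147 turn [-0.525 -0.005  0.023]
rot [-0.038, -0.0, 0.002] 
D [[5.7, -3.5, 8.1], [5.7, -3.8, 7.9], [5.7, -4.1, 7.8], [5.7, -4.4, 7.6], [5.7, -4.7, 7.4], [5.7, -5.0, 7.3], [5.7, -5.3, 7.1], [5.7, -5.5, 6.8], [5.6, -5.8, 6.6], [5.6, -6.1, 6.4], [5.6, -6.3, 6.2], [5.6, -6.6, 5.9], [5.7, -6.8, 5.7], [5.6, -7.0, 5.5]] 
end [0.531  0.2099 0.2192]
```

{"fn": "arm_command", "kwargs": {"rot": [[-0.038,0,0.002],[-0.038,0,0.002],[-0.038,0,0.002],[-0.038,0,0.002],[-0.038,0,0.002],[-0.038,0,0.002],[-0.038,0,0.002],[-0.038,0,0.002]], "delta_pos": [[5.7,-3.5,8],[5.7,-3.8,8],[5.7,-4.1,7.8],[5.7,-4.4,7.6],[5.7,-4.7,7.4],[5.7,-5,7.3],[5.7,-5.3,7],[5.7,-5.5,6.8]], "grip": [0,0,0,0,0,0,0,0], "force": 75}}

```text
t: 21.2
eef_pos: [0.5516, 0.1742, 0.2678]
orientation: [0.707, 0.691, 0.106, 0.108]
contact_force: [-0.1, 0.4, -0.6]
width: 0.0547
```

{"fn": "arm_command", "kwargs": {"rot": [[-0.038,0,0.002],[-0.038,0,0.002],[-0.038,0,0.002],[-0.038,0,0],[-0.036,0,0],[-0.032,0,0],[0,0,0],[0,0,0]], "delta_pos": [[5.6,-5.8,6.6],[5.6,-6,6.4],[5.6,-6.3,6.2],[5.6,-6.6,6],[5.7,-6.8,5.7],[5.6,-7,5.5],[0,0,0],[0,0,0]], "grip": [0,0,0,0,0,0,0,0]}}

```text
t: 22.2
eef_pos: [0.5321, 0.2093, 0.2204]
orientation: [0.693, 0.673, 0.182, 0.184]
contact_force: [0.4, -0.3, -0.5]
width: 0.0547
```

```bash
python3 - <<'E'
from h import *
import pickle
p1,R1,foc,off=pickle.load(open('tgt.pkl','rb'))
arm.grab_frame("top");cv2.imwrite("pics/s8.png",arm.grab_frame("scene"));
m=arm.camera_model("wrist"); s=arm.get_state(); f=arm.grab_frame("wrist"); cv2.imwrite("pics/w8.png",f); pickle.dump((m,s),open("w8.pkl","wb"))
print(s['t'],s['eef_pos'],s['width'],s['joint_positions'],np.linalg.norm(s['joint_velocities']),s['contact_force'])
plan(p1,R1,1)
hsv=cv2.cvtColor(f,cv2.COLOR_BGR2HSV); M=((hsv[...,0]<22)&(hsv[...,1]>170)&(hsv[...,2]>40))
for r in (190,200,215,240):
    c=np.where(M[r,225:420])[0]+225; print(r,c.min(),c.max(),c.max()-c.min())
E
```

```text
22.3 [0.5323903  0.20956803 0.22055928] 0.05456106686385569 [-0.11096926  0.17820789 -0.54849656  2.10997798  0.78407117  0.58553112
 -1.26391549] 0.006626451859871662 [-0.42339878  0.03281692 -0.06055329]
from [0.5323 0.2097 0.2205] dist 0.002 turn [ 0.001 -0.005 -0.002]
rot [0.001, -0.005, -0.002] 
D [[0.1, -1.8, 0.4]] 
end [0.531  0.2099 0.2192]
190 239 401 162
200 239 400 161
215 241 399 158
240 244 397 153
```

View pics/w8.png

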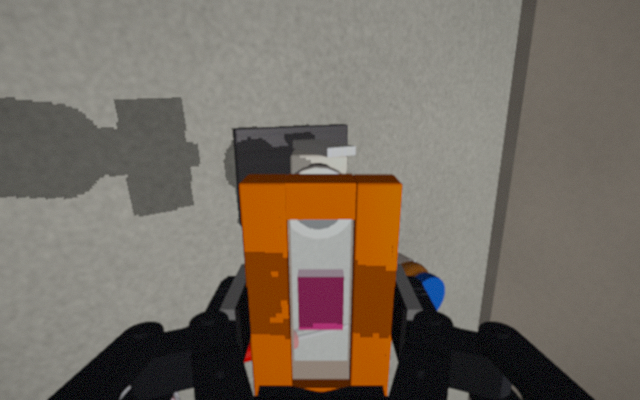

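View pics/s8.png

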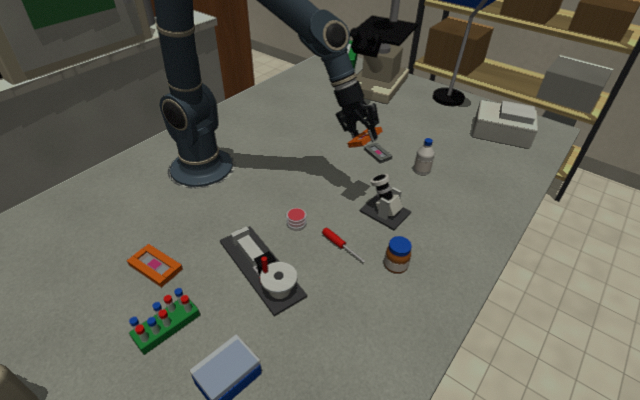

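{"fn": "arm_command", "kwargs": {"rot": [[0,-0.004,0],[0,0,0],[0,0,0],[0,0,0],[0,0,0],[0,0,0],[0,0,0],[0,0,0]], "delta_pos": [[0,-1.6,0.4],[0,0,0],[0,0,0],[0,0,0],[0,0,0],[0,0,0],[0,0,0],[0,0,0]], "grip": [0,0,0,0,0,0,0,0]}}

```text
t: 23.35
eef_pos: [0.5305, 0.2103, 0.2188]
orientation: [0.692, 0.673, 0.181, 0.185]
contact_force: [-0.2, -1.2, -1.8]
width: 0.0545
```

```bash
python3 - <<'E'
from h import *
import pickle
p1,R1,foc,off=pickle.load(open('tgt.pkl','rb'))
fs={}
for n in('scene','top'): fs[n]=arm.grab_frame(n)
s=arm.get_state(); print(s['t'],np.linalg.norm(s['joint_velocities'])); plan(p1,R1,1)
Rm=R.from_quat(s['orientation']).as_matrix(); mid=s['eef_pos']+Rm@off; print('mid err mm (focus frame)',(R1.T@(mid-foc)*1000).round(1))
C=[mid+Rm@[a*.05,b*.028,c*.008] for c in(-1,1) for a,b in((1,1),(1,-1),(-1,-1),(-1,1))]
for n,f in fs.items():
    m=arm.camera_model(n); u=proj(m,C); cx,cy=map(int,proj(m,[mid])[0]); S=8
    g=cv2.resize(f[cy-35:cy+35,cx-45:cx+45],None,fx=S,fy=S,interpolation=cv2.INTER_CUBIC)
    v=((u-[cx-45,cy-35]+.5)*S).astype(int)
    for i in range(4):
        for a,b in((i,(i+1)%4),(i+4,(i+1)%4+4),(i,i+4)): cv2.line(g,tuple(map(int,v[a])),tuple(map(int,v[b])),(0,255,0),1)
    cv2.imwrite(f"pics/v_{n}.png",g)
f=fs['scene'];cv2.imwrite("pics/st9.png",cv2.resize(f[220:320,210:320],None,fx=5,fy=5,interpolation=cv2.INTER_CUBIC))
E
```

```text
23.45 0.0027475927093945497
from [0.5305 0.2103 0.2188] dist 0.001 turn [ 0.    -0.001 -0.   ]
rot [0.0, -0.001, -0.0] 
D [[-0.4, 0.6, -0.2]] 
end [0.5309 0.2099 0.2193]
mid err mm (focus frame) [ 0.4 -0.6  0.2]
```

View pics/v_scene.png

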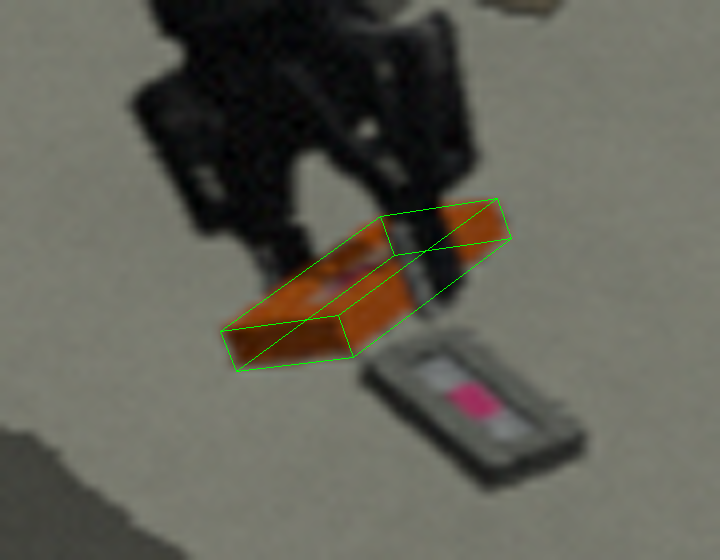

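View pics/v_top.png

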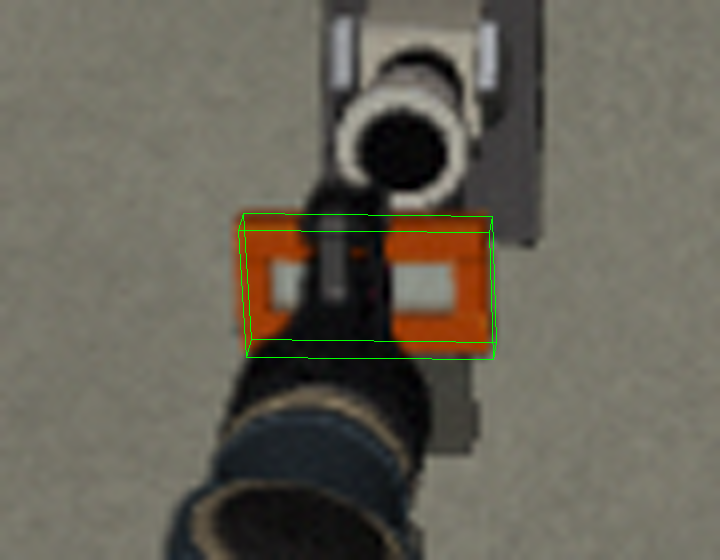

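View pics/st9.png

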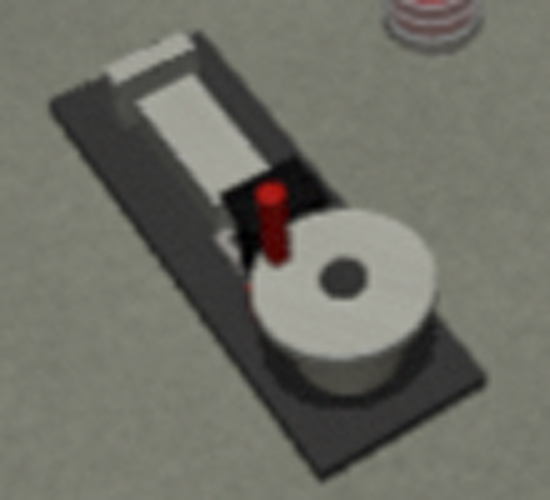

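{"fn": "arm_command", "kwargs": {"rot": [[0,0,0],[0,0,0],[0,0,0],[0,0,0],[0,0,0],[0,0,0],[0,0,0],[0,0,0]], "delta_pos": [[-0.8,0.5,0],[0,0,0],[0,0,0],[0,0,0],[0,0,0],[0,0,0],[0,0,0],[0,0,0]], "grip": [0,0,0,0,0,0,0,0]}}

```text
t: 24.45
eef_pos: [0.5309, 0.2095, 0.219]
orientation: [0.692, 0.673, 0.181, 0.185]
contact_force: [0.3, -0.4, -0.9]
width: 0.0546
```

```bash
python3 - <<'E'
from h import *
import pickle
p1,R1,foc,off=pickle.load(open('tgt.pkl','rb'))
s=arm.get_state(); print(s['t'],np.linalg.norm(s['joint_velocities']),s['width'],s['contact_force']); plan(p1,R1,1)
print(arm.finish_job())
E
```

```text
24.45 0.0033445072895112696 0.054639151156668765 [ 0.27758812 -0.42263328 -0.90845813]
from [0.5309 0.2095 0.219 ] dist 0.0 turn [ 0.    -0.001 -0.   ]
rot [0.0, -0.001, -0.0] 
D [[0.4, 0.1, -0.2]] 
end [0.5309 0.2099 0.2192]
the job is handed in; nothing more can be done
None
```

I wound the handwheel counterclockwise to its firm stop, lifted the orange carrier out of the stage, and was holding it at the focus point when I handed the job in at 24.5 s.

**Wheel and jaw:** At a wheel angle of about 10.0 rad the handle stopped moving and the push force rose to about 20 N. The wrist picture shows the black jaw against its red stop bar.

**Carrier at the focus point:**
- The last reading puts the tool within 0.5 mm and 0.001 rad of the pose I computed, with the arm still and the grip steady at 54.6 mm.
- The carrier's predicted outline, drawn over the scene and top pictures, matched to about one pixel, roughly 2 to 4 mm.
- I placed the carrier's mid-point, not its underside, at the focus point, taking the glass to sit mid-thickness.

**Checks that disagreed:**
- **Slip in the grip:** the carrier slid about 3 mm toward the fingertips during the lift. I corrected for it and raised the grip to 75 N. It had not moved further in the last wrist picture.
- **Height in the grip:** the wrist picture and the pick-up height differed by about 2 mm, so I used a value between them.
- **Lens position:** the separate measurements of the lens differed by about 3 to 6 mm. I relied mostly on the wrist camera.

Nothing else on the bench was touched as far as the forces and pictures show.

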